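# Find the loose spin-coater bolt and hold its cap open

## Robot

A 7-joint arm with a two-finger parallel gripper is mounted at the origin on the work surface. World frame = base frame: x ahead of the robot, y to its left, z up, the work surface at z = 0. Lengths are in m, angles in rad, forces in N, time in s.
With the tool pointing down it reaches from about 0.425 to 0.925 m from the base axis. Payload 6.8 kg.
Tool frame: the origin (TCP) lies on the front face of the gripper's body, between the roots of the fingers; the fingertips stand 73 mm ahead of it and the grasp point (between the pads) lies 54 mm ahead of it; z points along the fingers, y is the line along which they close (so a half turn about z gives the same grasp; the last joint's range is limited). The gripper opens to 85 mm and grips with 20 to 120 N. Pads are 22 mm wide; open, the fingers measure 114 mm over their backs; the gripper's body (76 mm by 85 mm) begins 54 mm behind the grasp point. The pads swing forward as they close: fully open they stand 13 mm farther back than shut.
Start: joints at [1.238, 0.477, 0.022, 1.555, -0.011, 1.109, -0.083], TCP at [0.15, -0.658, 0.304] pointing down, gripper open.
Joint ranges: [-2.96, 2.96], [-0.34, 2.1], [-1.41, 1.46], [0.24, 2.44], [-1.37, 4.51], [0.17, 1.92], [-2.96, 2.96]. Speed limits (rad/s): [2.39, 2.39, 3.14, 3.14, 3.14, 3.14, 3.14].

## Interface

Orientations are given as a unit quaternion [w, x, y, z].
In Python, from station import bot, optics gives the robot as it stands.
- The arm moves only by the tool drive_tool, never from a script. Its argument "deltas" is a list of rows, each an object with "gripper": the closure in counts, from 0 (fully open) to 255 (shut); "offset": the shift along the tool's x, y, z in units of 1000 mm (1.0 is 1000 mm), a list of three; "angular": the turn, a rotation vector about the tool's x, y, z in units of 45 degrees (1.0 is 45 degrees), a list of three. In form: [{"gripper": gripper, "offset": [dx, dy, dz], "angular": [rx, ry, rz]}, ...]. A call has 1 to 5 rows; each row is the pose to reach, as a shift and turn from the pose commanded when the call began, along the tool's axes at that moment; what a row does not reach only later rows make up. A row lasts 1/10 s, in which the tool goes at most 50 mm and 8.59 degrees, less where a joint would pass 70% of its speed; a pose out of reach is approached as far as the arm can. A call with a number of a shift or a turn outside -1 to 1 is refused whole. A call with a gripper value outside its range is refused whole. The fingers move at their own pace and stop on an object; "grip_force" is the grip in N (left out, the last holds). Time passes only in rows, so rows that repeat a pose let the fingers close. It gives the time, the measured TCP pose, the force, the opening and the grip force at its end, in the units of the state.
- bot.get_obs(): the state, without advancing time (a new reading comes with each control period).
- optics.read_camera(name): name is "scene" or "top" or "wrist"; returns the picture (420x560x3 uint8, blue, green, red); there is no depth.
- optics.camera_model(name): a dict with "fx", "fy", "cx", "cy" (pixels), "cam_to_world" (4x4, takes a point from camera to world coordinates). Camera axes: x right, y up, looking along -z (the intrinsics and any distortion apply to the point x, -y, -z); pixel columns grow to the right and rows downward; lengths in m; the calibration is good to about 2 mm. A picture is of the moment at which its call begins: read the wrist's pose just before it. camera_model takes no time and is no camera call; for the wrist camera it gives the pose at the moment of the call.
- bot.hand_in(): hands the job in; it is judged then, once.
The state is a dict: "t": time; "q": joint angles; "joint_vel": joint speeds; "joint_torque": joint torques, N m; "eef_pos": TCP position; "tool_rot": TCP orientation; "contact_force": force on the tool from outside, world axes, zero at the start; "torque": the same for the moment, N m; "gripper_width": opening from 0.0 (shut) to 1.0 (fully open); "grasp_force": force on a finger pad.
Only numpy, scipy, OpenCV 4.12 (cv2) and the standard library are available. Lean on these libraries where they do the work, as an engineer would, in place of code of your own. Each camera call takes 0.05 s, during which the arm holds its last target. There are 200 camera calls.

## Task

One of the spin coater's three bolts has worked loose: tap each bolt on top with the fingertips, firmly enough that a loose one would sink, in the order left, middle, right as seen from the robot. Then lift the blue spring cap behind the one that sank to well over half open, and finish while still holding it up, so that I can get at the lock screw under it. Leave the other two caps shut, don't hammer the bolts, and don't disturb the bottle, dish or box nearby.

Things in the scene. Friction and masses are not known exactly. Their poses are not given: they have to be found in the camera images.
- coater: White spin coater fixed to the table, 365 (x) x 280 (y) mm, flat top 45 mm up. Origin: on the table, 105 mm behind its front edge, half-way across; x to the back (steel bowl centred at x 165), y left, z up. Stations at y = +85 (left), 0, -85 mm (right): a hex bolt at x -75 mm and behind it a blue hinged cap, x -15 to 55 mm.
- bolt_left_top (a point): Centre of the top face of the left steel bolt. Hex head 26 mm across corners, 14 mm high, on an 18 mm shank; top face 70 mm above the table (25 mm above the deck) before tapping. It moves straight down only.
- bolt_left (a joint): How far the left bolt has sunk, m: 0 at the start. A tight bolt goes down less than 1.5 mm, however it is pressed; the loose one sinks 7 to 8.5 mm under a push of about 3 N and stays down, then is stopped solidly.
- cap_left_grip (a point): Centre of the black grip bar on the left cap: a round bar 14 mm thick and 24 mm long lying along the coater's y, its centre 36 mm above the cap's underside (83 mm above the table when shut), on a 10 mm post. Cap: blue plate 70 x 52 x 6 mm. Axes turn with the cap; shut, they are those of the coater.
- cap_left_hinge (a point): The left cap's hinge, at the cap's back edge, 47 mm above the table; the hinge line runs along the coater's y. With the cap shut the grip bar's centre lies 55 mm in front of (coater -x) and 36 mm above this point.
- cap_left (a joint): Opening angle of the left cap, rad: 0 shut, stop at 1.2. The front edge rises and the bar goes up and to the back. A light spring and its weight (0.14 to 0.28 kg) shut it when let go; lifting by the bar takes about 2 to 4 N.
- bolt_middle_top (a point): Centre of the top face of the middle steel bolt. Hex head 26 mm across corners, 14 mm high, on an 18 mm shank; top face 70 mm above the table (25 mm above the deck) before tapping. It moves straight down only.
- bolt_middle (a joint): How far the middle bolt has sunk, m: 0 at the start. A tight bolt goes down less than 1.5 mm, however it is pressed; the loose one sinks 7 to 8.5 mm under a push of about 3 N and stays down, then is stopped solidly.
- cap_middle_grip (a point): Centre of the black grip bar on the middle cap: a round bar 14 mm thick and 24 mm long lying along the coater's y, its centre 36 mm above the cap's underside (83 mm above the table when shut), on a 10 mm post. Cap: blue plate 70 x 52 x 6 mm. Axes turn with the cap; shut, they are those of the coater.
- cap_middle_hinge (a point): The middle cap's hinge, at the cap's back edge, 47 mm above the table; the hinge line runs along the coater's y. With the cap shut the grip bar's centre lies 55 mm in front of (coater -x) and 36 mm above this point.
- cap_middle (a joint): Opening angle of the middle cap, rad: 0 shut, stop at 1.2. The front edge rises and the bar goes up and to the back. A light spring and its weight (0.14 to 0.28 kg) shut it when let go; lifting by the bar takes about 2 to 4 N.
- bolt_right_top (a point): Centre of the top face of the right steel bolt. Hex head 26 mm across corners, 14 mm high, on an 18 mm shank; top face 70 mm above the table (25 mm above the deck) before tapping. It moves straight down only.
- bolt_right (a joint): How far the right bolt has sunk, m: 0 at the start. A tight bolt goes down less than 1.5 mm, however it is pressed; the loose one sinks 7 to 8.5 mm under a push of about 3 N and stays down, then is stopped solidly.
- cap_right_grip (a point): Centre of the black grip bar on the right cap: a round bar 14 mm thick and 24 mm long lying along the coater's y, its centre 36 mm above the cap's underside (83 mm above the table when shut), on a 10 mm post. Cap: blue plate 70 x 52 x 6 mm. Axes turn with the cap; shut, they are those of the coater.
- cap_right_hinge (a point): The right cap's hinge, at the cap's back edge, 47 mm above the table; the hinge line runs along the coater's y. With the cap shut the grip bar's centre lies 55 mm in front of (coater -x) and 36 mm above this point.
- cap_right (a joint): Opening angle of the right cap, rad: 0 shut, stop at 1.2. The front edge rises and the bar goes up and to the back. A light spring and its weight (0.14 to 0.28 kg) shut it when let go; lifting by the bar takes about 2 to 4 N.
- bottle_mid (a point): Bystander: amber bottle, 60 mm across, 130 mm high, standing left of the coater. The point is its centre, half-way up. To be left alone.
- dish_mid (a point): Bystander: shallow glass dish, 90 mm across, 16 mm high, right of the coater. The point is its centre, half-way up. To be left alone.
- chipbox_mid (a point): Bystander: flat black and blue box, 50 x 50 x 24 mm, right of the coater, farther back. The point is its centre, half-way up. To be left alone.

How it is judged:
By the outcome, as a careful person would: the job done as asked, in the order asked, and still so for the second after the job is handed in, while the arm keeps its last pose, push and grip.
It also fails if it takes over 45 s, if anything falls off the work surface, if the arm or the gripper's body presses on something with over 40 N, if the wrist force passes 120 N, or if a joint passes its speed limit or range.

## Working session

There is one attempt and no reset: what is moved stays moved. The work goes in short steps, Python scripts to look and compute and a tool call to move; the robot and the scene stay as the last step left them, time stands still between calls to the robot, and variables do not carry over. Pictures are saved under pics/ and viewed, at most 10 in all, crops included, and the job is handed in when it is done.

Besides the shell and the picture viewer there is one more tool, called after ">>>" as a command line: name --argument value ..., lists and objects as JSON in quotes. drive_tool: Moves the arm, as the interface text tells. Its arguments: {"type":"object","properties":{"deltas":{"type":"array"},"grip_force":{"type":"number"}},"required":["deltas"]}

```bash
mkdir -p pics; python3 - <<'E'
from station import bot, optics
import cv2
o=bot.get_obs()
print({k:o[k] for k in('t','eef_pos','tool_rot','contact_force','gripper_width')})
for n in('scene','top'):
    cv2.imwrite(f'pics/{n}0.png',optics.read_camera(n)); m=optics.camera_model(n); print(n,m)
E
```

```text
{'t': 0.0, 'eef_pos': array([ 0.15035153, -0.65756663,  0.3028942 ]), 'tool_rot': array([-9.22849279e-04,  9.93688317e-01,  1.12172405e-01, -1.67801660e-04]), 'contact_force': array([ 1.63199819,  0.50563863, -0.03084259]), 'gripper_width': 0.998230968266835}
scene {'fx': 440.87505903540693, 'fy': 440.87505903540693, 'cx': 276.63338172905577, 'cy': 220.27914428672625, 'cam_to_world': array([[ 0.55446171, -0.57027657,  0.6060997 ,  1.1098323 ],
       [ 0.83217942,  0.37377013, -0.40960139, -0.34288784],
       [ 0.00704411,  0.73149199,  0.68181365,  0.66453235],
       [ 0.        ,  0.        ,  0.        ,  1.        ]])}
top {'fx': 533.6234723848313, 'fy': 533.6234723848313, 'cx': 270.85804346810363, 'cy': 204.55254094945266, 'cam_to_world': array([[ 0.01568458,  0.9853698 , -0.16970669,  0.42021115],
       [-0.99974458,  0.01821705,  0.01337573,  0.00842982],
       [ 0.0162716 ,  0.16945355,  0.98540384,  1.04635445],
       [ 0.        ,  0.        ,  0.        ,  1.        ]])}
```

View pics/top0.png

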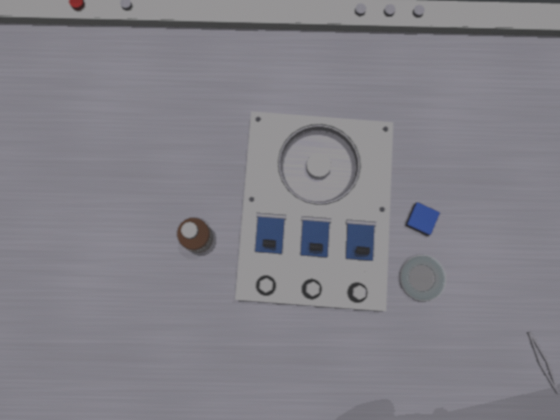

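View pics/scene0.png

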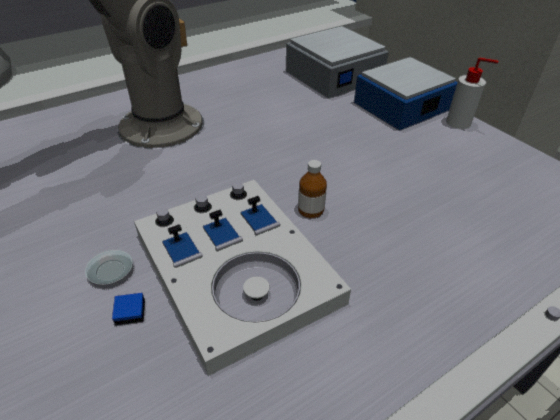

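The top view shows bolts at about (266,285), (312,289) and (358,292), with grip bars at (269,243), (316,247) and (362,251). The bottle is at (195,235) and the dish at (422,278). I'll enlarge a crop to read these more closely.

```bash
python3 - <<'E'
import cv2
a=cv2.imread('pics/top0.png')[205:315,230:395]
cv2.imwrite('pics/topc.png',cv2.resize(a,None,fx=4.8,fy=4.8,interpolation=cv2.INTER_CUBIC))
E
```

```text
(no output)
```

View pics/topc.png

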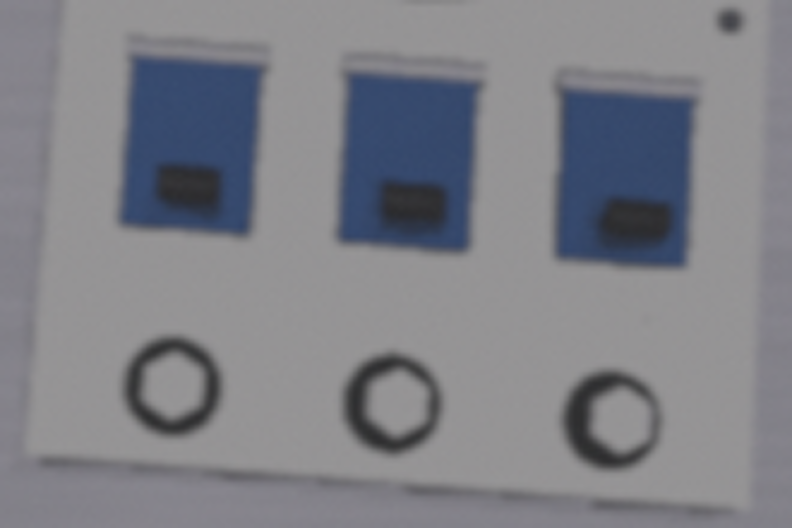

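```bash
cat > h.py <<'E'
import numpy as np
from scipy.spatial.transform import Rotation as R
def ray_z(m,uv,z):
    T=m['cam_to_world']; d=T[:3,:3]@[(uv[0]-m['cx'])/m['fx'],-(uv[1]-m['cy'])/m['fy'],-1]
    return (T[:3,3]+d*(z-T[2,3])/d[2])[:2]
def rigid(loc,w):
    loc,w=np.array(loc),np.array(w); a=loc-loc.mean(0); b=w-w.mean(0)
    th=np.arctan2((a[:,0]*b[:,1]-a[:,1]*b[:,0]).sum(),(a*b).sum())
    c,s=np.cos(th),np.sin(th); M=np.array([[c,-s],[s,c]])
    t=w.mean(0)-M@loc.mean(0); return th,t,M,w-(loc@M.T+t)
E
python3 - <<'E'
from h import *
from station import bot,optics
m=optics.camera_model('top')
px=[(172,386),(401,403),(623,421),(189,184),(413,202),(637,219)]
loc=[(-.075,.085),(-.075,0),(-.075,-.085),(0,.085),(0,0),(0,-.085)]
w=[ray_z(m,((u+.5)/4.8-.5+230,(v+.5)/4.8-.5+205),.07 if i<3 else .083) for i,(u,v) in enumerate(px)]
th,t,M,r=rigid(loc,w); print(th,t,'\n',(r*1e3).round(1))
print((np.array(loc)@M.T+t).round(4))
o=bot.get_obs(); q=o['tool_rot']; print(R.from_quat(np.r_[q[1:],q[0]]).as_matrix().round(3))
w=optics.camera_model('wrist'); print(w['fx'],w['cam_to_world'].round(3))
E
```

```text
-0.05907435003045323 [ 0.5102964  -0.08714386] 
 [[ 0.   0.5]
 [ 0.1 -1.1]
 [-0.3 -0.1]
 [ 0.3 -0.1]
 [-0.1  0.2]
 [ 0.   0.5]]
[[ 0.4404  0.0021]
 [ 0.4354 -0.0827]
 [ 0.4304 -0.1676]
 [ 0.5153 -0.0023]
 [ 0.5103 -0.0871]
 [ 0.5053 -0.172 ]]
[[ 0.975  0.223 -0.   ]
 [ 0.223 -0.975  0.002]
 [-0.    -0.002 -1.   ]]
377.31912989673907 [[ 0.223  0.925  0.308  0.23 ]
 [-0.975  0.212  0.069 -0.64 ]
 [-0.001 -0.315  0.949  0.372]
 [ 0.     0.     0.     1.   ]]
```

The bars and bolts fit the coater model to about 1 mm. I'll add a delta helper and start moving.

```bash
cat >> h.py <<'E'
TH=-0.05907435; T0=np.array([0.5102964,-0.08714386])
def cw(x,y,z):
    c,s=np.cos(TH),np.sin(TH); return np.array([T0[0]+c*x-s*y,T0[1]+s*x+c*y,z])
def tool_R(o):
    q=o['tool_rot']; return R.from_quat(np.r_[q[1:],q[0]])
def delta(o,p,pitch=0):   # goal: tool x along coater x, z down, tilted about tool y
    r=tool_R(o); g=R.from_euler('z',TH)*R.from_euler('x',np.pi)*R.from_euler('y',pitch)
    return (r.inv().apply(np.array(p)-o['eef_pos'])).round(4),((r.inv()*g).as_rotvec()/(np.pi/4)).round(3)
def st(o): print('t',round(o['t'],2),'p',o['eef_pos'].round(4),'F',np.round(o['contact_force'],2),'w',round(float(o['gripper_width']),3),'g',o['grasp_force'])
E
python3 - <<'E'
from h import *
from station import bot
o=bot.get_obs()
for p in([.40,-.40,.26],cw(-.075,.085,.19)): print(delta(o,p))
E
```

```text
(array([ 0.3008, -0.1954,  0.0433]), array([-0.002,  0.   ,  0.361]))
(array([ 0.4299, -0.5783,  0.1139]), array([-0.002,  0.   ,  0.361]))
```

>>> drive_tool --deltas '[{"gripper": 255, "offset": [0.301, -0.195, 0.043], "angular": [-0.002, 0, 0.361]}, {"gripper": 255, "offset": [0.301, -0.195, 0.043], "angular": [-0.002, 0, 0.361]}, {"gripper": 255, "offset": [0.301, -0.195, 0.043], "angular": [-0.002, 0, 0.361]}, {"gripper": 255, "offset": [0.301, -0.195, 0.043], "angular": [-0.002, 0, 0.361]}, {"gripper": 255, "offset": [0.301, -0.195, 0.043], "angular": [-0.002, 0, 0.361]}]' --grip_force 20

```text
t: 0.6
eef_pos: [0.3245, -0.4782, 0.2737]
tool_rot: [0.001, 1.0, -0.029, -0.0]
contact_force: [1.6, 0.1, 0.1]
gripper_width: 0.145
grasp_force: 0.0
```

```bash
python3 - <<'E'
from h import *
from station import bot
o=bot.get_obs(); st(o); print(o['joint_vel'].round(2))
print(delta(o,cw(-.075,.085,.19)))
E
```

```text
t 0.6 p [ 0.3245 -0.4782  0.2737] F [1.64 0.09 0.07] w 0.145 g 0.0
[-0.7  -0.12 -0.2   0.32  0.08 -0.21 -0.92]
(array([ 0.0876, -0.4864,  0.0831]), array([0.002, 0.   , 0.   ]))
```

>>> drive_tool --deltas '[{"gripper": 255, "offset": [0.09, -0.25, 0.02], "angular": [0, 0, 0]}, {"gripper": 255, "offset": [0.09, -0.25, 0.02], "angular": [0, 0, 0]}, {"gripper": 255, "offset": [0.09, -0.25, 0.02], "angular": [0, 0, 0]}, {"gripper": 255, "offset": [0.09, -0.25, 0.02], "angular": [0, 0, 0]}, {"gripper": 255, "offset": [0.09, -0.25, 0.02], "angular": [0, 0, 0]}]'

```text
t: 1.1
eef_pos: [0.4218, -0.2489, 0.2548]
tool_rot: [0.001, 1.0, -0.029, 0.0]
contact_force: [1.0, -0.9, 0.5]
gripper_width: 0.0
grasp_force: 0.0
```

```bash
python3 - <<'E'
from h import *
from station import bot
o=bot.get_obs(); st(o)
print(delta(o,cw(-.075,.085,.17)))
E
```

```text
t 1.1 p [ 0.4218 -0.2489  0.2548] F [ 0.99 -0.86  0.54] w 0.0 g 0.0
(array([ 0.0039, -0.2518,  0.0844]), array([ 0.002, -0.   ,  0.   ]))
```

>>> drive_tool --deltas '[{"gripper": 255, "offset": [0.004, -0.25, 0.08], "angular": [0, 0, 0]}, {"gripper": 255, "offset": [0.004, -0.25, 0.08], "angular": [0, 0, 0]}, {"gripper": 255, "offset": [0.004, -0.25, 0.08], "angular": [0, 0, 0]}, {"gripper": 255, "offset": [0.004, -0.25, 0.08], "angular": [0, 0, 0]}, {"gripper": 255, "offset": [0.004, -0.25, 0.08], "angular": [0, 0, 0]}]'

```text
t: 1.6
eef_pos: [0.4391, -0.0118, 0.178]
tool_rot: [0.001, 1.0, -0.03, 0.0]
contact_force: [1.7, -1.0, 0.4]
gripper_width: -0.003
grasp_force: 0.0
```

>>> drive_tool --deltas '[{"gripper": 255, "offset": [0, -0.01, 0], "angular": [0, 0, 0]}, {"gripper": 255, "offset": [0, -0.01, 0], "angular": [0, 0, 0]}]'

```text
t: 1.8
eef_pos: [0.4397, -0.0017, 0.1781]
tool_rot: [0.001, 1.0, -0.027, -0.0]
contact_force: [0.5, -0.2, -0.6]
gripper_width: -0.001
grasp_force: 0.0
```

```bash
python3 - <<'E'
from h import *
from station import bot,optics
import cv2
o=bot.get_obs(); st(o)
print(delta(o,cw(-.075,.085,.15)))
m=optics.camera_model('wrist'); im=optics.read_camera('wrist'); T=m['cam_to_world']
for y in(.085,0,-.085):
  for x,z in((-.075,.07),(0,.083)):
    c=np.linalg.inv(T)@np.r_[cw(x,y,z),1]; u,v=m['cx']+m['fx']*c[0]/-c[2],m['cy']-m['fy']*c[1]/-c[2]
    print(u,v)
    if 0<u<560 and 0<v<420: cv2.circle(im,(int(u),int(v)),3,(0,0,255),-1)
cv2.imwrite('pics/w1.png',im)
E
```

```text
t 1.8 p [ 0.4397 -0.0017  0.1781] F [ 0.54 -0.16 -0.6 ] w -0.001 g 0.0
(array([ 0.0005, -0.004 ,  0.0281]), array([0.001, 0.001, 0.006]))
273.5784868808755 247.86662836226145
272.4522010804339 96.73955425908724
438.87394866644695 248.43087597680477
475.4414107412525 97.65797129768407
603.7682031225163 248.99375404208067
677.8257405216897 98.57365158002989
```

View pics/w1.png

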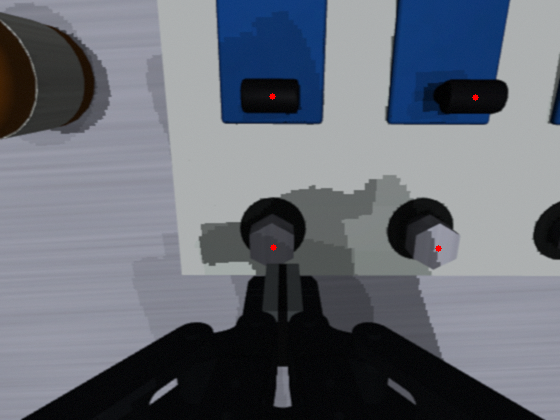

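The wrist view puts the left bolt's hex at about (272,243), and the model predicted (273,248). The left grip bar is at (270,96), predicted at (272,97). The model is good to about 2 mm, so I'll descend.

>>> drive_tool --deltas '[{"gripper": 255, "offset": [0.002, -0.004, 0.02], "angular": [0, 0, 0]}, {"gripper": 255, "offset": [0.002, -0.004, 0.03], "angular": [0, 0, 0]}, {"gripper": 255, "offset": [0.002, -0.004, 0.03], "angular": [0, 0, 0]}]'

```text
t: 2.15
eef_pos: [0.4413, -0.0015, 0.1475]
tool_rot: [0.001, 1.0, -0.031, -0.001]
contact_force: [-1.0, 0.2, -0.1]
gripper_width: -0.003
grasp_force: 0.0
```

>>> drive_tool --deltas '[{"gripper": 255, "offset": [0, 0, 0.001], "angular": [0, 0, 0]}, {"gripper": 255, "offset": [0, 0, 0.002], "angular": [0, 0, 0]}, {"gripper": 255, "offset": [0, 0, 0.003], "angular": [0, 0, 0]}]'

```text
t: 2.45
eef_pos: [0.4424, -0.0001, 0.1459]
tool_rot: [0.001, 1.0, -0.03, 0.001]
contact_force: [-0.1, 0.2, 0.0]
gripper_width: 0.002
grasp_force: 0.0
```

>>> drive_tool --deltas '[{"gripper": 255, "offset": [0, -0.001, 0.001], "angular": [0, 0, 0]}, {"gripper": 255, "offset": [0, -0.001, 0.002], "angular": [0, 0, 0]}]'

```text
t: 2.65
eef_pos: [0.4423, 0.0014, 0.1436]
tool_rot: [0.001, 1.0, -0.029, 0.0]
contact_force: [0.5, 0.6, -0.0]
gripper_width: 0.002
grasp_force: 0.0
```

>>> drive_tool --deltas '[{"gripper": 255, "offset": [0, 0, 0.001], "angular": [0, 0, 0]}, {"gripper": 255, "offset": [0, 0, 0.001], "angular": [0, 0, 0]}]'

```text
t: 2.85
eef_pos: [0.4423, 0.0014, 0.1424]
tool_rot: [0.001, 1.0, -0.029, 0.0]
contact_force: [-0.2, 0.2, -0.0]
gripper_width: -0.004
grasp_force: 0.0
```

>>> drive_tool --deltas '[{"gripper": 255, "offset": [0, 0, 0.001], "angular": [0, 0, 0]}, {"gripper": 255, "offset": [0, 0, 0.001], "angular": [0, 0, 0]}]'

```text
t: 3.05
eef_pos: [0.4423, 0.0013, 0.1414]
tool_rot: [0.001, 1.0, -0.029, 0.0]
contact_force: [-0.0, 0.5, 1.0]
gripper_width: -0.003
grasp_force: 0.2
```

>>> drive_tool --deltas '[{"gripper": 255, "offset": [0, 0, 0.001], "angular": [0, 0, 0]}, {"gripper": 255, "offset": [0, 0, 0.001], "angular": [0, 0, 0]}]'

```text
t: 3.25
eef_pos: [0.4423, 0.0013, 0.1404]
tool_rot: [0.001, 1.0, -0.029, 0.0]
contact_force: [0.1, 1.0, 1.0]
gripper_width: 0.002
grasp_force: 0.3
```

>>> drive_tool --deltas '[{"gripper": 255, "offset": [0, 0, 0.001], "angular": [0, 0, 0]}, {"gripper": 255, "offset": [0, 0, 0.001], "angular": [0, 0, 0]}]'

```text
t: 3.45
eef_pos: [0.4422, 0.0013, 0.1394]
tool_rot: [0.001, 1.0, -0.029, 0.0]
contact_force: [0.5, 0.0, 0.1]
gripper_width: -0.001
grasp_force: 0.2
```

>>> drive_tool --deltas '[{"gripper": 255, "offset": [0, 0, 0.001], "angular": [0, 0, 0]}, {"gripper": 255, "offset": [0, 0, 0.001], "angular": [0, 0, 0]}]'

```text
t: 3.65
eef_pos: [0.4423, 0.0013, 0.1384]
tool_rot: [0.001, 1.0, -0.029, 0.0]
contact_force: [-0.2, -0.4, 0.9]
gripper_width: -0.0
grasp_force: 0.1
```

>>> drive_tool --deltas '[{"gripper": 255, "offset": [0, 0, 0.001], "angular": [0, 0, 0]}, {"gripper": 255, "offset": [0, 0, 0.001], "angular": [0, 0, 0]}]'

```text
t: 3.85
eef_pos: [0.4422, 0.0012, 0.1374]
tool_rot: [0.001, 1.0, -0.029, 0.0]
contact_force: [0.3, -0.1, 1.2]
gripper_width: -0.0
grasp_force: 0.1
```

```bash
python3 - <<'E'
from h import *
from station import bot,optics
import cv2
st(bot.get_obs()); 
im=optics.read_camera('scene')[170:240,130:290]
w=optics.read_camera('wrist')[180:400,160:500]
cv2.imwrite('pics/c2.png',np.vstack([cv2.resize(im,(600,262),interpolation=3),cv2.resize(w,(600,338))[:338]]))
E
```

```text
t 3.85 p [0.4422 0.0012 0.1374] F [ 0.28 -0.15  1.23] w -0.0 g 0.12748825829476118
```

View pics/c2.png

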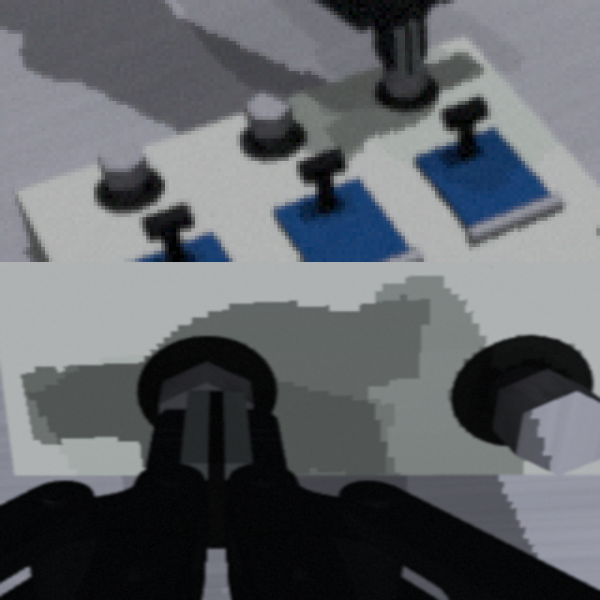

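The fingers are on the left bolt, and its head already stands lower than the middle and right ones. I'll keep pressing to the stop.

>>> drive_tool --deltas '[{"gripper": 255, "offset": [0, 0, 0.001], "angular": [0, 0, 0]}, {"gripper": 255, "offset": [0, 0, 0.002], "angular": [0, 0, 0]}]'

```text
t: 4.15
eef_pos: [0.4422, 0.0012, 0.1354]
tool_rot: [0.001, 1.0, -0.029, 0.0]
contact_force: [-0.9, 0.2, 2.0]
gripper_width: -0.005
grasp_force: 1.1
```

>>> drive_tool --deltas '[{"gripper": 255, "offset": [0, 0, 0.001], "angular": [0, 0, 0]}]'

```text
t: 4.25
eef_pos: [0.4423, 0.0012, 0.1345]
tool_rot: [0.001, 1.0, -0.029, 0.0]
contact_force: [-3.8, 0.1, 17.7]
gripper_width: -0.0
grasp_force: 9.1
```

>>> drive_tool --deltas '[{"gripper": 255, "offset": [0, 0, 0.001], "angular": [0, 0, 0]}]'

```text
t: 4.35
eef_pos: [0.4424, 0.0012, 0.1344]
tool_rot: [0.001, 1.0, -0.029, 0.0]
contact_force: [-8.3, -0.7, 31.3]
gripper_width: 0.0
grasp_force: 15.8
```

Solid stop at about 8 mm, so the left bolt sank. I'll back off and go on to the middle.

>>> drive_tool --deltas '[{"gripper": 255, "offset": [0, 0, -0.02], "angular": [0, 0, 0]}, {"gripper": 255, "offset": [0, 0.02, -0.03], "angular": [0, 0, 0]}, {"gripper": 255, "offset": [0, 0.06, -0.03], "angular": [0, 0, 0]}, {"gripper": 255, "offset": [0, 0.084, -0.02], "angular": [0, 0, 0]}, {"gripper": 255, "offset": [0, 0.084, -0.013], "angular": [0, 0, 0]}]'

```text
t: 4.85
eef_pos: [0.4367, -0.0862, 0.1462]
tool_rot: [0.002, 0.999, -0.032, -0.0]
contact_force: [-0.2, 0.3, -0.2]
gripper_width: -0.001
grasp_force: 0.0
```

```bash
python3 - <<'E'
from h import *
from station import bot,optics
import cv2
o=bot.get_obs(); st(o); print(delta(o,cw(-.074,0,.143)))
E
```

```text
t 4.85 p [ 0.4367 -0.0862  0.1462] F [-0.23  0.26 -0.17] w -0.001 g 0.0
(array([-0.0005, -0.0034,  0.0032]), array([ 0.004, -0.   , -0.007]))
```

>>> drive_tool --deltas '[{"gripper": 255, "offset": [0, -0.001, 0.001], "angular": [0, 0, 0]}, {"gripper": 255, "offset": [0, -0.002, 0.002], "angular": [0, 0, 0]}, {"gripper": 255, "offset": [0, -0.002, 0.003], "angular": [0, 0, 0]}, {"gripper": 255, "offset": [0, -0.002, 0.003], "angular": [0, 0, 0]}]'

```text
t: 5.25
eef_pos: [0.4376, -0.0796, 0.1437]
tool_rot: [0.001, 1.0, -0.028, 0.0]
contact_force: [-0.7, 0.4, -0.1]
gripper_width: 0.002
grasp_force: 0.0
```

>>> drive_tool --deltas '[{"gripper": 255, "offset": [0, 0, 0.001], "angular": [0, 0, 0]}]'

```text
t: 5.35
eef_pos: [0.4377, -0.0801, 0.1428]
tool_rot: [0.001, 1.0, -0.029, 0.0]
contact_force: [0.3, 0.7, 0.4]
gripper_width: -0.002
grasp_force: 0.0
```

>>> drive_tool --deltas '[{"gripper": 255, "offset": [0, 0, 0.001], "angular": [0, 0, 0]}]'

```text
t: 5.45
eef_pos: [0.4378, -0.0801, 0.142]
tool_rot: [0.001, 1.0, -0.029, 0.0]
contact_force: [-4.8, 1.6, 19.1]
gripper_width: 0.0
grasp_force: 9.8
```

The middle bolt holds at 19 N with no sinking. Now the right one.

>>> drive_tool --deltas '[{"gripper": 255, "offset": [0, 0, -0.02], "angular": [0, 0, 0]}, {"gripper": 255, "offset": [0, 0.03, -0.022], "angular": [0, 0, 0]}, {"gripper": 255, "offset": [0, 0.07, -0.022], "angular": [0, 0, 0]}, {"gripper": 255, "offset": [0, 0.088, -0.015], "angular": [0, 0, 0]}, {"gripper": 255, "offset": [0, 0.088, -0.005], "angular": [0, 0, 0]}]'

```text
t: 5.95
eef_pos: [0.4322, -0.1715, 0.1469]
tool_rot: [0.002, 0.999, -0.032, 0.001]
contact_force: [0.4, 0.2, -0.0]
gripper_width: -0.0
grasp_force: 0.0
```

>>> drive_tool --deltas '[{"gripper": 255, "offset": [0, 0, 0.001], "angular": [0, 0, 0]}, {"gripper": 255, "offset": [0, 0, 0.002], "angular": [0, 0, 0]}, {"gripper": 255, "offset": [0, 0, 0.003], "angular": [0, 0, 0]}, {"gripper": 255, "offset": [0, 0, 0.003], "angular": [0, 0, 0]}]'

```text
t: 6.35
eef_pos: [0.4325, -0.1676, 0.1438]
tool_rot: [0.001, 1.0, -0.029, 0.0]
contact_force: [-0.6, -0.2, 0.1]
gripper_width: 0.0
grasp_force: 0.0
```

>>> drive_tool --deltas '[{"gripper": 255, "offset": [0, 0, 0.001], "angular": [0, 0, 0]}]'

```text
t: 6.45
eef_pos: [0.4326, -0.1679, 0.143]
tool_rot: [0.001, 1.0, -0.029, 0.0]
contact_force: [-0.5, 0.4, 0.1]
gripper_width: 0.005
grasp_force: 0.0
```

>>> drive_tool --deltas '[{"gripper": 255, "offset": [0, 0, 0.001], "angular": [0, 0, 0]}]'

```text
t: 6.55
eef_pos: [0.4326, -0.1681, 0.1421]
tool_rot: [0.001, 1.0, -0.029, 0.0]
contact_force: [-2.3, 2.2, 15.0]
gripper_width: -0.004
grasp_force: 8.0
```

>>> drive_tool --deltas '[{"gripper": 255, "offset": [0, 0, 0.001], "angular": [0, 0, 0]}]'

```text
t: 6.65
eef_pos: [0.4328, -0.1682, 0.142]
tool_rot: [0.001, 1.0, -0.029, 0.0]
contact_force: [-7.4, 3.9, 27.5]
gripper_width: 0.003
grasp_force: 14.1
```

The right bolt is tight too, so the loose one is the left. I'll go over the left cap's bar with the fingers half open, closing along the bar's length so that the bar can pivot between the pads.

>>> drive_tool --deltas '[{"gripper": 110, "offset": [0, 0, -0.04], "angular": [0, 0, 0]}, {"gripper": 110, "offset": [0, 0, -0.07], "angular": [0, 0, 0]}, {"gripper": 110, "offset": [0.03, -0.05, -0.07], "angular": [0, 0, 0]}, {"gripper": 110, "offset": [0.05, -0.1, -0.07], "angular": [0, 0, 0]}, {"gripper": 110, "offset": [0.074, -0.15, -0.07], "angular": [0, 0, 0]}]'

```text
t: 7.15
eef_pos: [0.5072, -0.0372, 0.2111]
tool_rot: [0.001, 1.0, -0.03, 0.001]
contact_force: [2.2, -1.1, 0.8]
gripper_width: 0.568
grasp_force: 0.0
```

>>> drive_tool --deltas '[{"gripper": 110, "offset": [0, -0.02, 0], "angular": [0, 0, 0]}, {"gripper": 110, "offset": [0, -0.02, 0], "angular": [0, 0, 0]}, {"gripper": 110, "offset": [0, -0.02, 0], "angular": [0, 0, 0]}]'

```text
t: 7.45
eef_pos: [0.5074, -0.0185, 0.2103]
tool_rot: [0.001, 1.0, -0.029, -0.0]
contact_force: [0.1, -0.9, 0.2]
gripper_width: 0.567
grasp_force: 0.0
```

```bash
python3 - <<'E'
from h import *
from station import bot,optics
import cv2
o=bot.get_obs(); st(o); print(delta(o,cw(0,.085,.136)))
m=optics.camera_model('wrist'); im=optics.read_camera('wrist'); T=m['cam_to_world']
c=np.linalg.inv(T)@np.r_[cw(0,.085,.083),1]; u,v=m['cx']+m['fx']*c[0]/-c[2],m['cy']-m['fy']*c[1]/-c[2]
print(u,v); cv2.circle(im,(int(u),int(v)),2,(0,0,255),-1)
cv2.imwrite('pics/w3.png',im)
E
```

```text
t 7.45 p [ 0.5074 -0.0185  0.2103] F [ 0.06 -0.86  0.21] w 0.567 g 0.0
(array([ 0.007 , -0.0168,  0.0743]), array([0.003, 0.   , 0.001]))
251.03868954716182 222.98628648144845
```

View pics/w3.png

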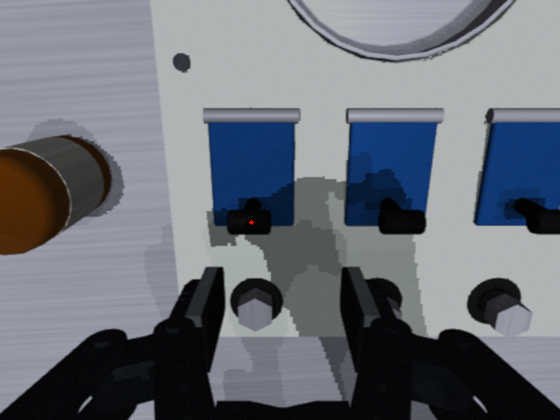

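The bar centre is at (249,222) and the model dot at (251,223), about 1 mm apart. The fingers are 48 mm open. I'll centre over the bar, then descend.

>>> drive_tool --deltas '[{"gripper": 110, "offset": [0.007, -0.017, 0.01], "angular": [0, 0, 0]}, {"gripper": 110, "offset": [0.007, -0.017, 0.03], "angular": [0, 0, 0]}, {"gripper": 110, "offset": [0.007, -0.017, 0.05], "angular": [0, 0, 0]}, {"gripper": 110, "offset": [0.007, -0.017, 0.05], "angular": [0, 0, 0]}]'

```text
t: 7.9
eef_pos: [0.5138, -0.0039, 0.1583]
tool_rot: [0.001, 1.0, -0.031, -0.002]
contact_force: [0.5, 0.1, 0.4]
gripper_width: 0.571
grasp_force: 0.0
```

```bash
python3 - <<'E'
from h import *
from station import bot
o=bot.get_obs(); st(o); print(delta(o,cw(0,.0855,.135)))
E
```

```text
t 7.9 p [ 0.5138 -0.0039  0.1583] F [0.51 0.14 0.42] w 0.571 g 0.0
(array([ 0.0015, -0.0023,  0.0233]), array([ 0.004,  0.006, -0.003]))
```

>>> drive_tool --deltas '[{"gripper": 110, "offset": [0.001, -0.001, 0.01], "angular": [0, 0, 0]}, {"gripper": 110, "offset": [0.001, -0.001, 0.022], "angular": [0, 0, 0]}, {"gripper": 110, "offset": [0.001, -0.001, 0.022], "angular": [0, 0, 0]}]'

```text
t: 8.2
eef_pos: [0.5161, -0.0014, 0.1374]
tool_rot: [0.001, 1.0, -0.03, -0.001]
contact_force: [0.2, 0.7, -0.1]
gripper_width: 0.566
grasp_force: 0.0
```

>>> drive_tool --deltas '[{"gripper": 255, "offset": [0, 0, 0], "angular": [0, 0, 0]}, {"gripper": 255, "offset": [0, 0, 0], "angular": [0, 0, 0]}, {"gripper": 255, "offset": [0, 0, 0], "angular": [0, 0, 0]}, {"gripper": 255, "offset": [0, 0, 0], "angular": [0, 0, 0]}, {"gripper": 255, "offset": [0, 0, 0], "angular": [0, 0, 0]}]' --grip_force 30

```text
t: 8.7
eef_pos: [0.5169, -0.0007, 0.1388]
tool_rot: [0.001, 1.0, -0.029, 0.0]
contact_force: [-1.3, 1.5, 1.9]
gripper_width: 0.268
grasp_force: 31.1
```

```bash
python3 - <<'E'
from h import *
from station import bot
o=bot.get_obs(); st(o); print(delta(o,cw(0,.085,.135)))
r=tool_R(o)
for a in(.25,.5,.75,1.0,1.1):
    b=np.array([.055-.055*np.cos(a)+.036*np.sin(a),.055*np.sin(a)+.036*np.cos(a)-.036]); print(a,b.round(3))
E
```

```text
t 8.7 p [ 0.5169 -0.0007  0.1388] F [-1.34  1.47  1.87] w 0.268 g 31.132630705833435
(array([-0.0015,  0.0016,  0.0038]), array([ 0.002, -0.001,  0.001]))
0.25 [0.011 0.012]
0.5 [0.024 0.022]
0.75 [0.039 0.028]
1.0 [0.056 0.03 ]
1.1 [0.062 0.029]
```

Closed to 22.8 mm on the 24 mm bar with 31 N. Now I'll lift along the hinge arc.

>>> drive_tool --deltas '[{"gripper": 255, "offset": [0.004, 0, -0.005], "angular": [0, 0, 0]}, {"gripper": 255, "offset": [0.008, 0, -0.01], "angular": [0, 0, 0]}, {"gripper": 255, "offset": [0.013, 0, -0.015], "angular": [0, 0, 0]}, {"gripper": 255, "offset": [0.018, 0, -0.019], "angular": [0, 0, 0]}, {"gripper": 255, "offset": [0.024, 0, -0.022], "angular": [0, 0, 0]}]'

```text
t: 9.2
eef_pos: [0.54, -0.0021, 0.1606]
tool_rot: [0.001, 1.0, -0.029, -0.001]
contact_force: [-5.0, 4.2, -1.1]
gripper_width: 0.269
grasp_force: 30.5
```

```bash
python3 - <<'E'
from h import *
from station import bot,optics
import cv2
st(bot.get_obs()); 
im=optics.read_camera('scene')[150:290,130:330]
cv2.imwrite('pics/c4.png',cv2.resize(im,(800,560),interpolation=3))
E
```

```text
t 9.2 p [ 0.54   -0.0021  0.1606] F [-5.    4.17 -1.15] w 0.269 g 30.461109280586243
```

View pics/c4.png

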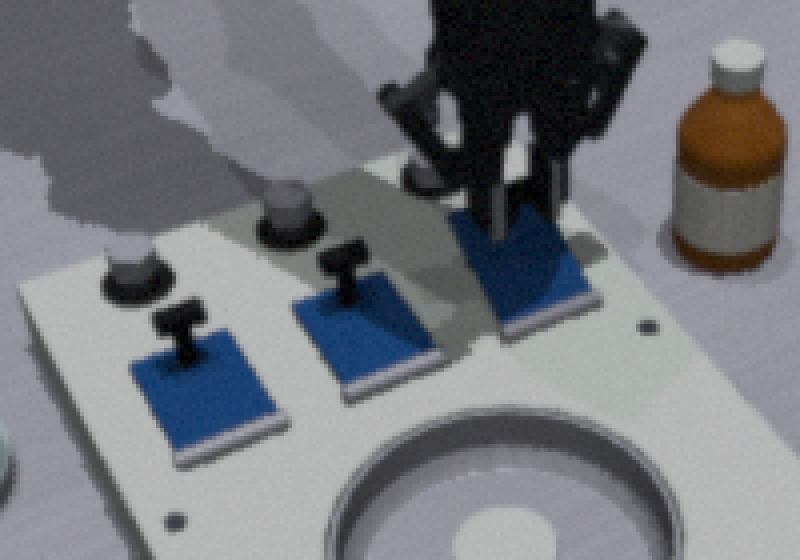

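The left cap is part open, about 0.5 rad, with the bar held between the fingers. The other caps are shut and the bottle is clear. I'll continue the arc to about 1.0 rad.

>>> drive_tool --deltas '[{"gripper": 255, "offset": [0.006, 0, -0.003], "angular": [0, 0, 0]}, {"gripper": 255, "offset": [0.012, 0, -0.005], "angular": [0, 0, 0]}, {"gripper": 255, "offset": [0.019, 0, -0.007], "angular": [0, 0, 0]}, {"gripper": 255, "offset": [0.025, 0, -0.008], "angular": [0, 0, 0]}, {"gripper": 255, "offset": [0.032, 0, -0.008], "angular": [0, 0, 0]}]'

```text
t: 9.75
eef_pos: [0.5722, -0.004, 0.169]
tool_rot: [0.001, 1.0, -0.029, -0.001]
contact_force: [-5.2, 2.8, 2.6]
gripper_width: 0.277
grasp_force: 29.8
```

>>> drive_tool --deltas '[{"gripper": 255, "offset": [0, 0, 0], "angular": [0, 0, 0]}, {"gripper": 255, "offset": [0, 0, 0], "angular": [0, 0, 0]}, {"gripper": 255, "offset": [0, 0, 0], "angular": [0, 0, 0]}, {"gripper": 255, "offset": [0, 0, 0], "angular": [0, 0, 0]}, {"gripper": 255, "offset": [0, 0, 0], "angular": [0, 0, 0]}]'

```text
t: 10.25
eef_pos: [0.5724, -0.0039, 0.169]
tool_rot: [0.001, 1.0, -0.029, -0.0]
contact_force: [-4.3, 4.1, 1.6]
gripper_width: 0.274
grasp_force: 30.1
```

```bash
python3 - <<'E'
from h import *
from station import bot,optics
import cv2
st(bot.get_obs()); 
im=optics.read_camera('scene')[150:290,130:330]
cv2.imwrite('pics/c5.png',cv2.resize(im,(800,560),interpolation=3))
E
```

```text
t 10.25 p [ 0.5724 -0.0039  0.169 ] F [-4.27  4.08  1.61] w 0.274 g 30.118241608142853
```

View pics/c5.png

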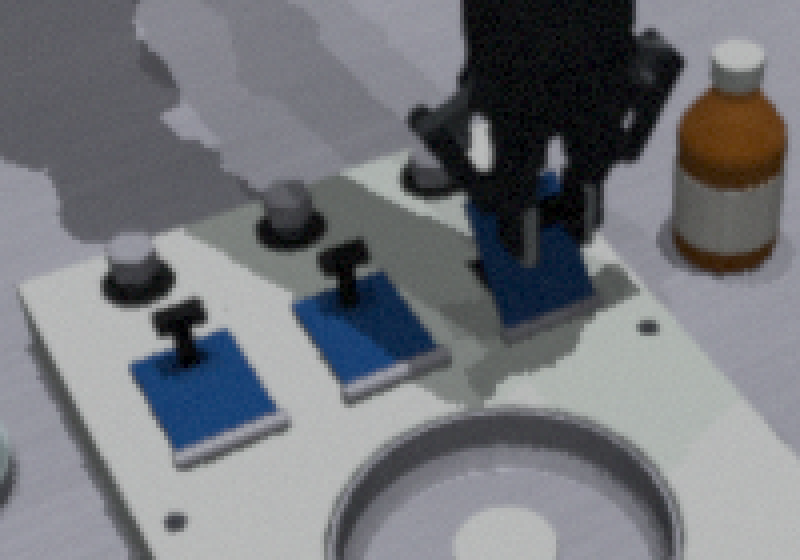

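The cap stands steeply open, the right front corner of its plate at crop (468,203). I'll check the angle by projecting that corner.

```bash
python3 - <<'E'
from h import *
from station import optics
m=optics.camera_model('scene'); Ti=np.linalg.inv(m['cam_to_world'])
for a in(.7,.8,.9,1.0,1.1):
    out=[]
    for h in(0,.006):
        p=cw(.055-.07*np.cos(a)+h*np.sin(a),.059,.047+.07*np.sin(a)+h*np.cos(a)); c=Ti@np.r_[p,1]
        out.append((4*(m['cx']+m['fx']*c[0]/-c[2]-130),4*(m['cy']-m['fy']*c[1]/-c[2]-150)))
    print(a,np.round(out))
E
```

```text
0.7 [[442. 205.]
 [445. 202.]]
0.8 [[446. 203.]
 [450. 201.]]
0.9 [[451. 202.]
 [455. 201.]]
1.0 [[455. 202.]
 [460. 202.]]
1.1 [[461. 203.]
 [466. 205.]]
```

```bash
python3 -c "
from station import bot
print(bot.hand_in())"
```

```text
the job is handed in; nothing more can be done
None
```

I tapped the bolts left, middle, right; only the left one sank (about 8 mm), and I handed in with the arm holding the left cap open at about 1.0 of 1.2 rad, the other two caps still shut; the hardest press on any bolt was 31 N.

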